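# Switch on the curing lamp for a framed mosaic

## Task

Start the curing lamp for the framed piece, in this order: switch on the power by pressing the white-dotted end of the black rocker fully down, then push the turquoise key fully down so that it stays down, then press the yellow button of the start puck all the way and let it spring back. Do it all with the tips of the closed fingers, leave the other two keys up, and do not lift or tip the puck or push it along the table. Leave the jar, cups, shells and starfish where they are.

Things in the scene. Friction and masses are not known exactly. Their poses are not given: they have to be found in the camera images.
- console: grey control box with a white top plate, 110 mm (its x) by 270 mm (its y) by 50 mm high, fixed to the table; origin at the centre of its underside, z up. On its top, in one row along its y at 62 mm spacing and in any order, stand the black power rocker and three square keys
- power_dot (a point): white dot on the black rocker, the ON end. The rocker is 49 mm long along the box's x and 28 mm wide, its dotted end always on the box's +x side, and pivots on an axis along the box's y. The point lies on the surface at the dot, 17 mm from the pivot towards the box's +x and moves with the rocker; off, it stands about 76 mm above the table (outer end, 7 mm further out, 78 mm), on, about 68 mm; the pivot's surface is 68 mm above the table
- power (a joint): angle of the rocker: -0.22 rad off (dotted end up), +0.22 rad fully on (dotted end down); stiff (about 2 to 3 N at the dot) and stays where it is left
- teal_top (a point): centre of the top face of the turquoise key, a square cap 28 by 28 mm, its top 70 mm above the table when up (20 mm above the box), 62 mm when fully down; moves with the key
- teal_key (a joint): travel of the turquoise key: 0 up, 0.008 m fully down; about 2.5 N moves it and it stays where it is left
- coral_key (a joint): travel of the coral-red square key, same size and behaviour as the turquoise one; starts up and must stay up
- sand_key (a joint): travel of the sand-coloured (pale yellow-beige) square key, same size and behaviour as the turquoise one; starts up and must stay up
- start_base: start puck: loose black disc 50 mm across and 12 mm high, 0.3 to 0.6 kg, standing free on the table beside one end of the control box, with a round yellow button in its top; origin at the centre of its underside, z up
- start_top (a point): centre of the top of the puck's yellow button, 34 mm across, 23 mm above the table at rest and 16 mm fully down; moves with the button
- start (a joint): travel of the yellow button: 0 at rest, 0.007 m fully down; springs back, about 1.2 N to begin and 4 N fully down
- jar: closed jar of turquoise glass, 60 mm across, 85 mm high, loose, standing beside the other end of the box; origin at the centre of its underside
- cup_a: plain pale cup, 72 mm across, 85 mm high, loose, behind the box; origin at the centre of its underside
- cup_b: a second such pale cup, farther back on the left
- scallop: cream scallop shell, 56 mm across, 16 mm high, loose, in front of the box; origin at the centre of its underside
- clam: brown clam shell, 48 mm across, 14 mm high, loose, in front of the box; origin at the centre of its underside
- starfish: brown starfish, 94 mm across, 14 mm high, loose, behind the box; origin at the centre of its underside
- sand_dollar: cream sand dollar, 68 mm across, 10 mm high, loose, far to the left; origin at the centre of its underside
- lamp: white curing lamp on a stand, fixed, to the right: head 220 by 220 mm, 220 to 250 mm above the table; origin on the table below the middle of the head
- frame: driftwood picture frame with a turquoise mosaic, 240 by 280 by 20 mm, lying fixed below the lamp; origin at the centre of its underside
Not all that is in view belongs to the job. What is shaped like the start_base but green is not meant.

How it is judged:
By the outcome, as a careful person would: the job done as asked, in the order asked, and still so for the second after the job is handed in, with the robot touching nothing.
It also fails if it takes over 42 s, if anything falls off the work surface, if the arm or the gripper's body presses on something with over 40 N, if the wrist force passes 120 N, or if a joint passes its speed limit or range.

## Robot

A 7-joint arm with a two-finger parallel gripper is mounted at the origin on the work surface. World frame = base frame: x ahead of the robot, y to its left, z up, the work surface at z = 0. Lengths are in mm, angles in rad, forces in N, time in s.
With the tool pointing down it reaches from about 425 to 950 mm from the base axis. Payload 4.7 kg.
Tool frame: the origin (TCP) lies midway between the tips of the shut fingers; the grasp point (between the pads) lies 19 mm behind it (arm.pinch_z is the distance from the TCP to the grasp point, in mm); z points along the fingers, y is the line along which they close (so a half turn about z gives the same grasp; the last joint's range is limited). The gripper opens to 87 mm and grips with 3 to 60 N. Pads are 19 mm wide; open, the fingers measure 117 mm over their backs; the gripper's body (75 mm by 190 mm) begins 51 mm behind the grasp point.
Start: joints at [-1.336, 0.469, -0.049, 1.532, 0.024, 1.141, -0.082], TCP at [175.965, 651.679, 222.573] pointing down, gripper open.
Joint ranges: [-2.59, 2.59], [-0.33, 1.99], [-1.39, 1.29], [0.1, 2.45], [-1.04, 4.18], [0.21, 1.99], [-2.66, 2.66]. Speed limits (rad/s): [2.57, 2.57, 3.14, 3.14, 3.14, 3.14, 3.14].

## Interface

Orientations are given as a unit quaternion [x, y, z, w].
In Python, from workcell import arm, capture, camera_info, readout gives the robot as it stands. The module is installed in compiled form; this text tells all that it offers. Calls block until the motion is done:
- arm.move_to(position, orientation): joint-space move of the TCP to a pose.
- arm.movel(position, vel=150, rot=None, max_force=None): straight line of the TCP; rot=None keeps the orientation; vel is the mean speed in mm/s. With max_force (N) it stops when the force on the tool has changed by that much, and returns True; else False.
- arm.move_joints(angles): joint-space move.
- arm.command_gripper(opening, f_grip=None): opening from 0.0 (shut) to 1.0 (fully open); f_grip is the grip in N (None keeps the last); returns when the fingers have stopped.
- arm.pause(seconds).
- arm.ik(position, orientation): joint angles nearest the present ones, or None.
- capture(name): name is "scene" or "side" or "wrist"; returns (picture, depth): 384x512x3 uint8, red, green, blue; 384x512 float32, mm along the optical axis (not along the pixel's ray), 0 where there is no reading.
- camera_info(name): a dict with "camera_matrix" (3x3 intrinsics, pixels), "rvec" (rotation vector, rad) and "tvec" (3), from world to camera coordinates, as OpenCV has them. Camera axes: x right, y down, z forward; pixel columns grow to the right and rows downward; lengths in mm; the calibration is good to about 2 mm. A picture is of the moment at which its call begins: read the wrist's pose just before it. camera_info takes no time and is no camera call; for the wrist camera it gives the pose at the moment of the call.
A pose or a line that the arm cannot do raises arm.IKError and nothing moves.
- arm.job_done(): hands the job in; it is judged then, once.
Readings, each from a call of its own:
- readout.get_time_s(): time.
- readout.get_joint_pos(): joint angles.
- readout.get_joint_vel(): joint speeds.
- readout.get_joint_efforts(): joint torques, N m.
- readout.get_ee_pos(): TCP position.
- readout.get_ee_rot(): TCP orientation.
- readout.get_ft_force(): force on the tool from outside, world axes, zero at the start.
- readout.get_torque(): the same for the moment, N m.
- readout.get_width(): opening from 0.0 (shut) to 1.0 (fully open).
- readout.get_finger_force(): force on a finger pad.
Only numpy, scipy, OpenCV 4.12 (cv2) and the standard library are available. Lean on these libraries where they do the work, as an engineer would, in place of code of your own. Each camera call takes 0.05 s, during which the arm holds its last target. There are 200 camera calls.

## Working session

There is one attempt and no reset: what is moved stays moved. The work goes in short steps, each a Python script; the robot and the scene stay as the last script left them, time stands still between calls to the robot, and variables do not carry over. Pictures are saved under pics/ and viewed, at most 10 in all, crops included, and the job is handed in when it is done.

```bash
mkdir -p pics
cat > h.py <<'E'
import numpy as np, cv2
from workcell import arm, capture, camera_info, readout
def cam(n):
    c=camera_info(n); R=cv2.Rodrigues(np.array(c["rvec"],float))[0]
    return np.array(c["camera_matrix"],float),R,np.array(c["tvec"],float).ravel()
def ray(c,u,v,z):
    K,R,t=c; o=-R.T@t; d=R.T@np.linalg.inv(K)@np.array([u,v,1.]); return o+d*(z-o[2])/d[2]
def cloud(c,D):
    K,R,t=c; v,u=np.mgrid[:D.shape[0],:D.shape[1]]
    p=np.stack([(u-K[0,2])/K[0,0]*D,(v-K[1,2])/K[1,1]*D,D],-1); return (p-t)@R
E
python3 - <<'E'
from h import *
for n in("scene","side"):
    p,d=capture(n); np.savez(n,p=p,d=d); cv2.imwrite(f"pics/{n}.png",cv2.resize(p[...,::-1],(800,600)))
    K,R,t=cam(n); print(n,K[0,0],-R.T@t,R[2])
print(readout.get_time_s(),readout.get_ee_rot())
E
```

```text
scene 455.8756017585955 [1146.86655031  663.2800989  1049.13970252] [-0.46273953 -0.50815    -0.72639914]
side 464.61526378071693 [ -56.64519133 -718.23816396 1076.2362674 ] [ 0.44042119  0.51025512 -0.73869404]
0.1 [ 1.31492851e-01  9.91316727e-01 -8.77280541e-04 -8.28048609e-05]
```

View pics/scene.png

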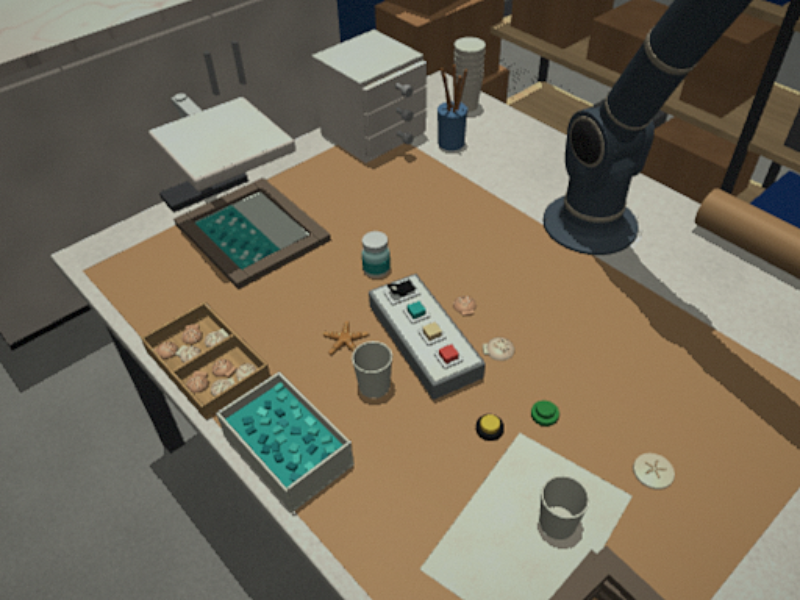

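View pics/side.png

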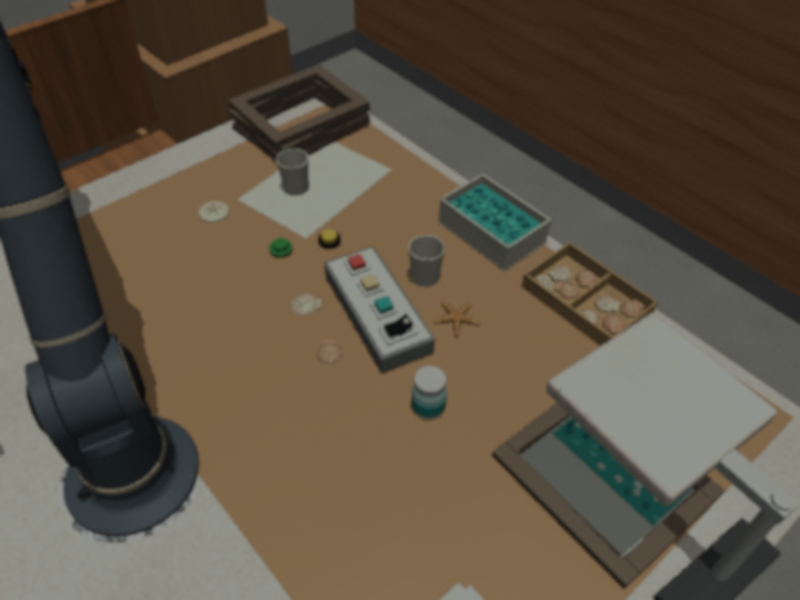

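The scene view (800x600) shows rocker (401,288), teal key (417,310), sand (432,331), coral (449,353) and yellow puck (490,426). In the side view the rocker is at (398,326), teal at (384,304) and the puck at (329,237). Next I'll measure them.

Run:
```python
from h import *
box={"scene":(365,270,520,450),"side":(310,220,440,375)}
outs=[]
for n in box:
    f=np.load(n+".npz"); p,d=f["p"],f["d"]; c=cam(n); x0,y0,x1,y1=[int(.64*a) for a in box[n]]
    hsv=cv2.cvtColor(p,cv2.COLOR_RGB2HSV); P=cloud(c,d)
    H,S,V=[hsv[...,i].astype(int) for i in range(3)]
    roi=np.zeros(H.shape,bool); roi[y0:y1,x0:x1]=1
    if n=="scene": roi[:,:int(366*.64)]=0; roi[:int(290*.64),:int(392*.64)]=0
    else: roi[int(365*.64):]=0
    ms={"teal":((H>75)&(H<100)&(S>120),70),"sand":((H>15)&(H<30)&(S>50)&(S<150)&(V>130)&(P[...,2]>55),70),"coral":(((H<6)|(H>172))&(S>130),70),"yellow":((H>20)&(H<33)&(S>160),23),
     "black":((V<50)&(P[...,2]>55),68),"plate":((P[...,2]>43)&(P[...,2]<58)&(S<50)&(V>100),50)}
    for k,(m,z) in ms.items():
        m=(m&roi).astype(np.uint8); nl,lab,st,ce=cv2.connectedComponentsWithStats(m)
        if nl<2: print(n,k,"none"); continue
        i=1+np.argmax(st[1:,4]); w=ray(c,*ce[i],z); q=P[lab==i]
        print(n,k,st[i,4],ce[i].round(1),w.round(1),"depth med",np.median(q,0).round(1))
        if k=="plate":
            xy=np.array([ray(c,u,v,50)[:2] for v,u in np.argwhere(m>0)],np.float32); print(cv2.minAreaRect(xy))
    outs.append(cv2.resize(p[y0:y1,x0:x1,::-1],(390,460),interpolation=cv2.INTER_CUBIC))
cv2.imwrite("pics/crops.png",np.hstack(outs))
```

```text
scene teal 83 [266. 198.] [518.6 -23.   70. ] depth med [518.7 -23.3  69.9]
scene sand 67 [276.3 210.3] [530.4  33.3  70. ] depth med [531.3  33.7  71. ]
scene coral 92 [286.7 226. ] [549.8  96.1  70. ] depth med [549.4  96.7  69.7]
scene yellow 115 [313.2 271. ] [580.4 230.1  23. ] depth med [580.1 229.1  22.8]
scene black 88 [257.8 184.4] [496.8 -83.6  68. ] depth med [497.7 -81.3  69.6]
scene plate 1841 [273.1 212.3] [530.1  19.8  50. ] depth med [533.7  22.7  51.5]
((545.2591552734375, -3.7415924072265625), (266.7831115722656, 154.77313232421875), 75.19609832763672)
side teal 61 [245.3 194.4] [510. -33.  70.] depth med [509.8 -32.8  69.6]
side sand 46 [236.4 179.2] [529.   30.5  70. ] depth med [527.9  29.8  71. ]
side coral 50 [228.  167.3] [541.2  85.7  70. ] depth med [541.7  84.6  69.8]
side yellow 18 [210.5 153.8] [564.6 209.3  23. ] depth med [566.9 215.   14.3]
side black 104 [254.  209.5] [492.9 -90.8  68. ] depth med [492.4 -91.6  68.8]
side plate 1750 [241.9 192.7] [517.9  -7.4  50. ] depth med [515.4  -5.3  51.3]
((521.9559936523438, 1.7124481201171875), (263.1587219238281, 102.94093322753906), 75.03997039794922)
```

View pics/crops.png

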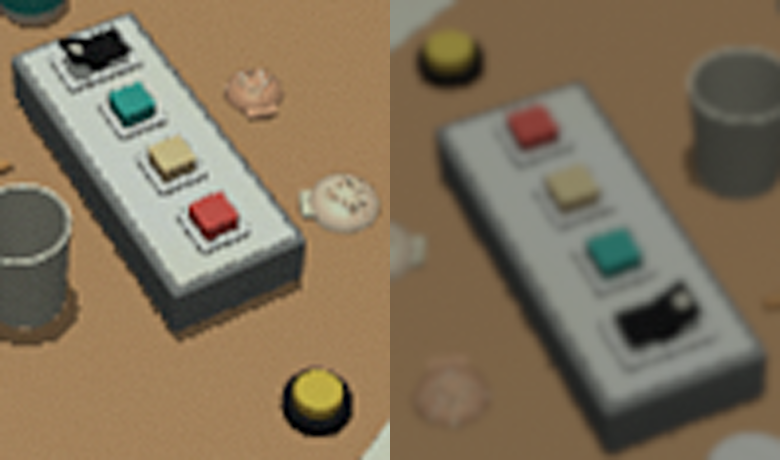

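```bash
cat >> h.py <<'E'
def quat(deg): # tool down, tool y at angle deg from world +x
    a=np.radians(deg); from scipy.spatial.transform import Rotation as Ro
    y=np.array([np.cos(a),np.sin(a),0]); z=np.array([0,0,-1.]); return Ro.from_matrix(np.stack([np.cross(y,z),y,z],1)).as_quat()
E
python3 - <<'E'
from h import *
print("cups", ray(cam("scene"),373*.64,345*.64,85).round(),ray(cam("side"),426*.64,247*.64,85).round(),ray(cam("scene"),565*.64,490*.64,85).round(),ray(cam("side"),293*.64,158*.64,85).round())
print(quat(75))
arm.command_gripper(0.0)
arm.move_to([520,0,330],quat(75)); 
c=cam("wrist"); p,d=capture("wrist"); np.savez("w1",p=p,d=d,K=c[0],R=c[1],t=c[2])
print(-c[1].T@c[2],c[1][2],readout.get_ee_pos(),readout.get_time_s(),readout.get_ft_force())
cv2.imwrite("pics/w1.png",p[...,::-1])
E
```

```text
cups [643.  -0.  85.] [661.  16.  85.] [619. 416.  85.] [629. 418.  85.]
[0.13052619 0.99144486 0.         0.        ]
[454.07171873  18.54832296 490.92745215] [ 0.24568312 -0.06444935 -0.9672053 ] [520.09388166   1.02160156 329.79012301] 4.3083 [-0.06851092 -0.25832239  0.19927232]
```

View pics/w1.png

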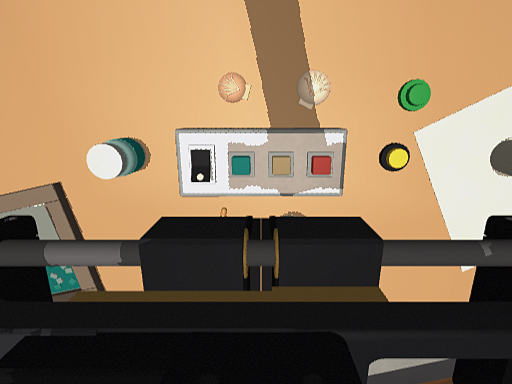

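The wrist view shows the rocker's dot at (200,177), teal (241,165), sand (281,165), coral (320,165) and the yellow button (398,157), with nothing blocking them.

Run:
```python
from h import *
f=np.load("w1.npz"); p=f["p"]; c=(f["K"],f["R"],f["t"]); P=cloud(c,f["d"])
hsv=cv2.cvtColor(p,cv2.COLOR_RGB2HSV)
for k,(u,v,z,r) in {"dot":(200,177,76,7),"rocker":(200,165,72,19),"teal":(241,165,70,14),"sand":(281,165,70,14),"coral":(320,165,70,14),"yellow":(398,157,23,14)}.items():
    s=np.s_[v-r:v+r+1,u-r:u+r+1]; h=hsv[s].astype(int); H,S,V=h[...,0],h[...,1],h[...,2]
    q=P[s]
    m={"dot":(V>140)&(abs(np.mgrid[-r:r+1,-r:r+1][1])<6),"rocker":(V<60),"teal":(S>150),"sand":(S>55)&(q[...,2]>60),"coral":(S>150),"yellow":(S>200)&(H>22)}[k]
    if k!="rocker" and k!="dot": m&=abs(q[...,2]-z)<4
    n,lab,st,ce=cv2.connectedComponentsWithStats(m.astype(np.uint8)); i=1+np.argmax(st[1:,4])
    ctr=ce[i]+[u-r,v-r]; rr=cv2.minAreaRect(np.argwhere(lab==i)[:,::-1].astype(np.float32))
    mid=np.array(rr[0])+[u-r,v-r]
    print(k,st[i],ray(c,*ctr,z).round(1),ray(c,*mid,z).round(1),np.median(q[lab==i],0).round(1))
```

```text
dot [ 4  3  7  8 35] [513.8 -92.7  76. ] [513.8 -92.9  76. ] [514.1 -93.1  74.1]
rocker [ 10   4  19  32 548] [497.  -87.1  72. ] [498.4 -87.9  72. ] [497.1 -87.3  67.9]
teal [  5   5  18  18 317] [513.  -28.3  70. ] [512.9 -28.3  70. ] [513.  -28.3  68.6]
sand [  5   5  19  18 326] [528.5  30.7  70. ] [528.7  31.3  70. ] [528.6  30.7  68.7]
coral [  6   5  19  18 318] [544.5  90.4  70. ] [544.3  90.2  70. ] [544.7  90.6  68.7]Traceback (most recent call last):
  File "<stdin>", line 9, in <module>
    return _wrapfunc(a, 'argmax', axis=axis, out=out, **kwds)
    return bound(*args, **kwds)
ValueError: attempt to get argmax of an empty sequence
```

Run:
```python
from h import *
f=np.load("w1.npz"); c=(f["K"],f["R"],f["t"])
h=cv2.cvtColor(f["p"],cv2.COLOR_RGB2HSV).astype(int)[135:180,375:420]
m=((h[...,0]>20)&(h[...,0]<35)&(h[...,1]>150)&(h[...,2]>150)).astype(np.uint8)
n,lab,st,ce=cv2.connectedComponentsWithStats(m); i=1+np.argmax(st[1:,4]); print("yellow",st[i],ray(c,*(ce[i]+[375,135]),23).round(1))
q=quat(75)
def press(x,y,z0,z1,F):
    arm.move_to([x,y,z0+45],q); arm.movel([x,y,z0+8],vel=120)
    s=arm.movel([x,y,z1],vel=25,max_force=F); arm.pause(.2)
    print(s,readout.get_ee_pos().__repr__(),readout.get_ft_force())
    arm.movel([x,y,z0+45],vel=120)
press(514.2,-92.8,78,66,15)
arm.move_to([520,0,330],q)
c=cam("wrist"); p,d=capture("wrist"); np.savez("w2",p=p,d=d,K=c[0],R=c[1],t=c[2])
P=cloud(c,d); K,R,t=c
for r in (-22,-17,-8,0,8,17,22):
    w=np.array([497.5+.966*r,-88.2-.258*r,69]); u=K@(R@w+t); u=(u[:2]/u[2]).round().astype(int); print(r,P[u[1],u[0]].round(1),p[u[1],u[0]])
print(readout.get_time_s())
cv2.imwrite("pics/w2.png",cv2.resize(p[120:210,170:430,::-1],(780,270)))
```

```text
yellow [ 14  14  19  19 294] [576.5 225.6  23. ]
True array([515.49785978, -93.03908933,  68.45303595]) [ 0.09659128 -0.69143197  6.86222707]
-22 [475.6 -82.2  72.5] [111 110 104]
-17 [481.5 -82.   75. ] [30 30 30]
-8 [488.8 -85.1  71.9] [30 29 28]
0 [498.  -89.2  66.8] [34 34 34]
8 [505.8 -90.1  67. ] [45 44 44]
17 [514.6 -92.7  68. ] [239 239 230]
22 [519.2 -94.3  67.7] [254 254 244]
8.1583
```

View pics/w2.png

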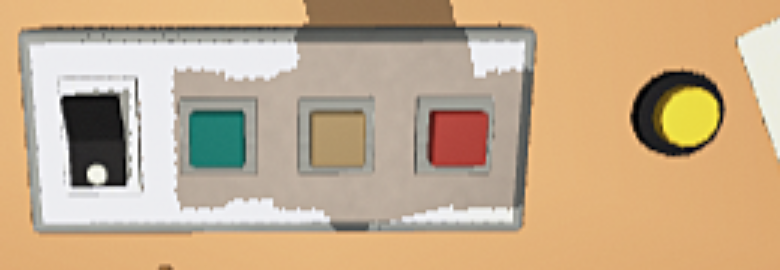

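The rocker is on, with the dot now at 68 mm. I'll press it once more a bit firmer to make sure, then do the teal key.

```bash
cat >> h.py <<'E'
q=quat(75)
def press(x,y,z0,z1,F):
    arm.move_to([x,y,z0+45],q); arm.movel([x,y,z0+8],vel=120)
    s=arm.movel([x,y,z1],vel=20,max_force=F); arm.pause(.2)
    print(s,np.round(readout.get_ee_pos(),1),np.round(readout.get_ft_force(),1))
    arm.movel([x,y,z0+45],vel=120)
E
python3 - <<'E'
from h import *
press(515,-93,70,66,22)
press(513,-28.4,70,60,22)
arm.move_to([520,0,330],q)
c=cam("wrist"); p,d=capture("wrist"); P=cloud(c,d); K,R,t=c
for k,w in {"dot":(515,-93,68),"teal":(513,-28.4,62),"sand":(528.6,31,70),"coral":(544.4,90.4,70),"puck":(576.5,225.6,23)}.items():
    u=K@(R@np.array(w)+t); u=(u[:2]/u[2]).round().astype(int); print(k,np.median(P[u[1]-3:u[1]+4,u[0]-3:u[0]+4].reshape(-1,3),0).round(1),p[u[1],u[0]])
print(readout.get_time_s())
E
```

```text
True [515.2 -92.9  68.5] [-1.5  0.6  6.4]
True [513.3 -28.3  62.2] [-0.6  0.1  7.4]
dot [514.2 -93.7  66.9] [240 240 231]
teal [513.4 -27.9  60.5] [ 33 126 115]
sand [529.7  31.4  68.9] [178 151 108]
coral [545.2  90.2  68.9] [176  69  60]
puck [577.3 226.2  21.9] [235 221  67]
14.1833
```

Both are down at their hard stops, so the puck is next.

Run:
```python
from h import *
press(576.5,225.6,23,14,15)
arm.move_to([520,0,330],q)
c=cam("wrist"); p,d=capture("wrist"); P=cloud(c,d); K,R,t=c
for k,w in {"dot":(515,-93,68),"teal":(513,-28.4,62),"sand":(528.6,31,70),"coral":(544.4,90.4,70),"puck":(576.5,225.6,23)}.items():
    u=K@(R@np.array(w)+t); u=(u[:2]/u[2]).round().astype(int); print(k,np.median(P[u[1]-3:u[1]+4,u[0]-3:u[0]+4].reshape(-1,3),0).round(1))
h=cv2.cvtColor(p,cv2.COLOR_RGB2HSV).astype(int)[135:180,375:420]
m=((h[...,0]>20)&(h[...,0]<35)&(h[...,1]>150)&(h[...,2]>150)).astype(np.uint8)
n,lab,st,ce=cv2.connectedComponentsWithStats(m); i=1+np.argmax(st[1:,4]); print("yellow",st[i],ray(c,*(ce[i]+[375,135]),23).round(1))
print(readout.get_time_s())
cv2.imwrite("pics/w3.png",p[...,::-1])
```

```text
True [576.8 225.8  16.4] [-1.4 -0.4  5.8]
dot [515.3 -93.8  67. ]
teal [513.1 -27.9  60.5]
sand [528.7  31.6  69. ]
coral [544.5  90.7  69. ]
puck [577.7 226.4  22. ]
yellow [ 14  14  19  20 300] [576.5 225.4  23. ]
18.8583
```

View pics/w3.png

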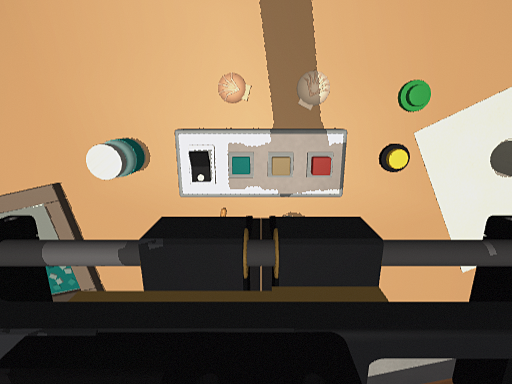

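The view shows the rocker on with the dot at (200,178), teal down at (241,165), sand and coral up, and the yellow button sprung back with the puck where it was at (398,157).

```bash
python3 -c "
from h import *
arm.job_done()"
```

```text
the job is handed in; nothing more can be done
```

The job is handed in at about 19 s: the rocker is on, the turquoise key stays down, and the yellow button was pressed to its stop and sprang back, with the other two keys up and the puck unmoved.

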